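# Open the vial box and brace it on the stop board

### The arm

A 7-joint arm with a two-finger parallel gripper is mounted at the origin on the work surface. World frame = base frame: x ahead of the robot, y to its left, z up, the work surface at z = 0. Lengths are in m, angles in rad, forces in N, time in s.
With the tool pointing down it reaches from about 0.425 to 0.875 m from the base axis. Payload 9.9 kg.
Tool frame: the origin (TCP) lies midway between the tips of the shut fingers; the grasp point (between the pads) lies 19 mm behind it (bot.hold_point_z is the distance from the TCP to the grasp point, in m); z points along the fingers, y is the line along which they close (so a half turn about z gives the same grasp; the last joint's range is limited). The gripper opens to 85 mm and grips with 20 to 120 N. Pads are 22 mm wide; open, the fingers measure 114 mm over their backs; the gripper's body (76 mm by 85 mm) begins 54 mm behind the grasp point. The pads swing forward as they close: fully open they stand 13 mm farther back than shut.
Start: joints at [-1.202, 0.576, 0.025, 1.437, -0.015, 1.129, -0.057], TCP at [0.295, 0.607, 0.231] pointing down, gripper open.
Joint ranges: [-2.76, 2.76], [-0.34, 2.15], [-1.52, 1.57], [0.19, 2.46], [-1.09, 4.23], [0.17, 1.99], [-2.82, 2.82]. Speed limits (rad/s): [2.22, 2.22, 3.01, 3.01, 3.14, 3.14, 3.14].

### API

Orientations are given as [roll, pitch, yaw] about the fixed x, y, z axes, in that order (R = Rz(yaw) Ry(pitch) Rx(roll)).
In Python, from plant import bot gives the robot as it stands. Calls block until the motion is done:
- bot.movep(position, orientation): joint-space move of the TCP to a pose.
- bot.move_straight(position, rotation=None, max_speed=0.15): straight line of the TCP; rotation=None keeps the orientation; max_speed is the mean speed in m/s.
- bot.goto_joints(angles): joint-space move.
- bot.open() and bot.close(): open the fingers fully, or close them until they stop; the grip force is fixed at half the most.
- bot.sleep(seconds).
- bot.ik(position, orientation): joint angles nearest the present ones, or None.
- bot.camera(name): name is "scene" or "top" or "wrist"; returns the picture (400x640x3 uint8, red, green, blue); there is no depth.
- bot.camera_params(name): a dict with "intrinsics" (3x3 intrinsics, pixels), "dist" ([k1, k2, p1, p2, k3] as OpenCV has them; the pictures are not rectified), "world_from_camera" (4x4, takes a point from camera to world coordinates). Camera axes: x right, y down, z forward; pixel columns grow to the right and rows downward; lengths in m; the calibration is good to about 2 mm. A picture is of the moment at which its call begins: read the wrist's pose just before it. camera_params takes no time and is no camera call; for the wrist camera it gives the pose at the moment of the call.
A pose or a line that the arm cannot do raises bot.PlanningError and nothing moves.
- bot.close_job(): hands the job in; it is judged then, once.
Readings, each from a call of its own:
- bot.read_time(): time.
- bot.read_joint_pos(): joint angles.
- bot.read_qd(): joint speeds.
- bot.read_effort(): joint torques, N m.
- bot.read_ee_pos(): TCP position.
- bot.read_tool_rot(): TCP orientation.
- bot.read_force(): force on the tool from outside, world axes, zero at the start.
- bot.read_moment(): the same for the moment, N m.
- bot.read_gripper_width(): finger opening in m.
- bot.read_finger_force(): force on a finger pad.
Only numpy, scipy, OpenCV 4.12 (cv2) and the standard library are available. Lean on these libraries where they do the work, as an engineer would, in place of code of your own. Each camera call takes 0.05 s, during which the arm holds its last target. There are 200 camera calls.

### The job

Take the blue lid off the white vial box and lay it flat, right way up, on the bench clear of the brown stop board. Then bring the open box up to the board's aluminium back fence and brace it for me while I draw the vials out of their tight foam: its long side flush along the fence, flat on the deck, held with one firm but not crushing diagonal push (some 15 N) that presses it down on the deck and back against the fence at once. Push on the box and never on the glass vials, do not tip it, leave the other stock where it stands, and finish while still holding that push: do not let go.

Things in the scene. Friction and masses are not known exactly. Their poses are not given: they have to be found in the camera images.
- deck: the stop board: dark brown film-faced plywood, 220 (x) by 300 (y) by 18 mm, screwed to the bench. Origin at the centre of its underside, on the bench; x points away from the robot to the back fence, y along the fence. Turned by up to 0.35 rad. The bench beside the board is clear on both sides (x 0.42 to 0.53 m, y 0.27 to 0.45 m either side of the robot's centre line)
- fence: the board's back fence, along its far edge: aluminium angle 300 mm long, its upright leg 5 mm thick and standing 30 mm above the deck. Fixed to the board; its origin and axes are the deck's own (see fence_face for the face)
- fence_face (a point): the middle of the fence's front face (the face towards the robot), at the level of the deck's top: 70 mm along x from the deck's origin and 18 mm up. Axes as the deck: x into the fence, y along it, z up
- vial_box: the white plastic vial box without lid: 52 (x) by 150 (y) by 55 mm high, walls 3 mm, open on top, 0.2 to 0.4 kg. Origin at the centre of its underside; x across its width, towards the fence, y along its length. Starts on the deck, its nearest corner 10 to 75 mm short of the fence, turned up to 0.35 rad from it; slides easily on the slick deck (friction about 0.25)
- vials: 12 small glass vials with crimped aluminium caps, two rows of six, fast in the foam inside the box and part of it; their caps end 5 mm below the box's rim. Origin and axes are those of the vial box
- lid: the blue lid, a loose telescoping cover 60 (x) by 158 (y) by 25 mm high, walls 3 mm, 0.06 kg, open below. Origin at the centre of its lower edge; axes as the box. On the box its skirt hangs 22 mm down outside the rim with 1 mm play, so its lower edge is 33 mm and its top 58 mm above the box's underside. Grasp it across the 60 mm and lift straight up
- carton: bystander: white syringe carton with a blue band, 70 by 95 by 70 mm high, origin under its centre
- tablet_jar: bystander: amber tablet jar with white cap, 60 mm across, 95 mm high, origin under its centre
- gallipot: bystander: metal gallipot bowl, 84 mm across, 45 mm high, origin under its centre

How it is judged:
By the outcome, as a careful person would: the job done as asked, in the order asked, and still so for the second after the job is handed in, while the arm keeps its last pose, push and grip.
It also fails if it takes over 72 s, if anything falls off the work surface, if the arm or the gripper's body presses on something with over 40 N, if the wrist force passes 120 N, or if a joint passes its speed limit or range.

## Working session

There is one attempt and no reset: what is moved stays moved. The work goes in short steps, each a Python script; the robot and the scene stay as the last script left them, time stands still between calls to the robot, and variables do not carry over. Pictures are saved under pics/ and viewed, at most 10 in all, crops included, and the job is handed in when it is done.

```bash
ls; mkdir -p pics
python3 - <<'E'
from plant import bot
import cv2,numpy as np
for n in ["scene","top"]:
    cv2.imwrite(f"pics/{n}0.png",bot.camera(n)[:,:,::-1]); p=bot.camera_params(n)
    print(n,np.round(p["intrinsics"],1).tolist(),p["dist"],np.round(p["world_from_camera"],3).tolist())
print(bot.read_time(),bot.read_ee_pos(),bot.read_tool_rot(),bot.hold_point_z,bot.read_force())
p=bot.camera_params("wrist");print(np.round(p["world_from_camera"],3).tolist())
E
```

```text
pics
plant.py
scene [[402.8, 0.0, 316.7], [0.0, 402.8, 202.3], [0.0, 0.0, 1.0]] [-0.09412813  0.          0.          0.          0.        ] [[0.66, 0.431, -0.616, 1.162], [0.751, -0.4, 0.525, -0.543], [-0.02, -0.809, -0.587, 0.703], [0.0, 0.0, 0.0, 1.0]]
top [[449.4, 0.0, 331.4], [0.0, 449.4, 202.6], [0.0, 0.0, 1.0]] [-0.04609266  0.          0.          0.          0.        ] [[0.005, -0.989, 0.149, 0.359], [-0.999, -0.009, -0.03, 0.017], [0.031, -0.149, -0.988, 1.17], [0.0, 0.0, 0.0, 1.0]]
0.1 [0.29510018 0.60660596 0.23051553] [-3.14004110e+00  6.49311541e-05  2.68878974e+00] 0.0187 [-0.45569055  0.38675357 -0.10765837]
[[0.438, 0.863, 0.253, 0.23], [0.899, -0.42, -0.125, 0.639], [-0.001, 0.282, -0.959, 0.373], [0.0, 0.0, 0.0, 1.0]]
```

View pics/scene0.png

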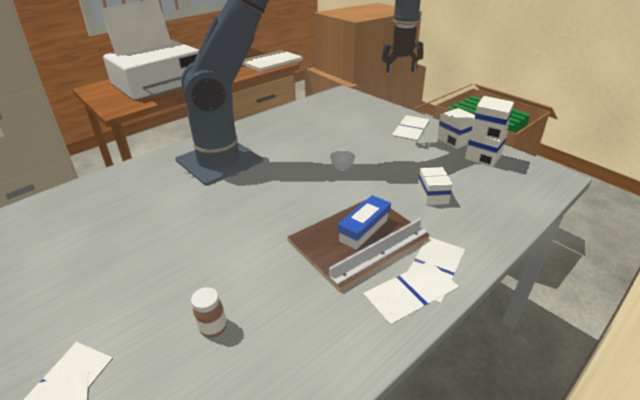

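View pics/top0.png

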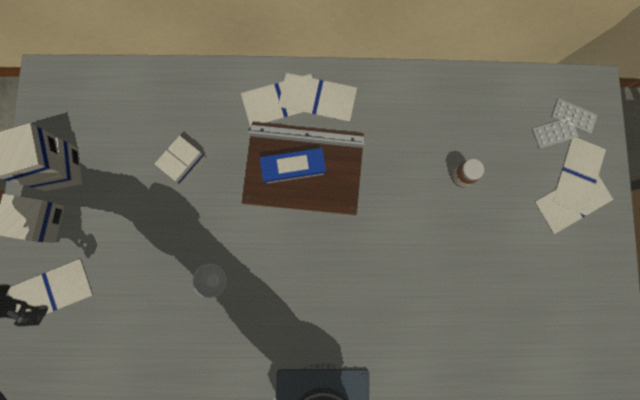

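The scene view shows the lidded box on the board near the fence. In the top view the lid is at about (293,165), the board spans (242–365, 122–215), the carton is at (180,158), the jar at (468,172) and the gallipot at (210,280). Next I'll enlarge crops of both.

Run:
```python
import cv2
a=cv2.imread("pics/top0.png")[112:222,232:382];cv2.imwrite("pics/topc.png",cv2.resize(a,None,fx=5,fy=5,interpolation=cv2.INTER_CUBIC))
a=cv2.imread("pics/scene0.png")[190:300,282:442];cv2.imwrite("pics/scenec.png",cv2.resize(a,None,fx=5,fy=5,interpolation=cv2.INTER_CUBIC))
```

```text
(no output)
```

View pics/topc.png

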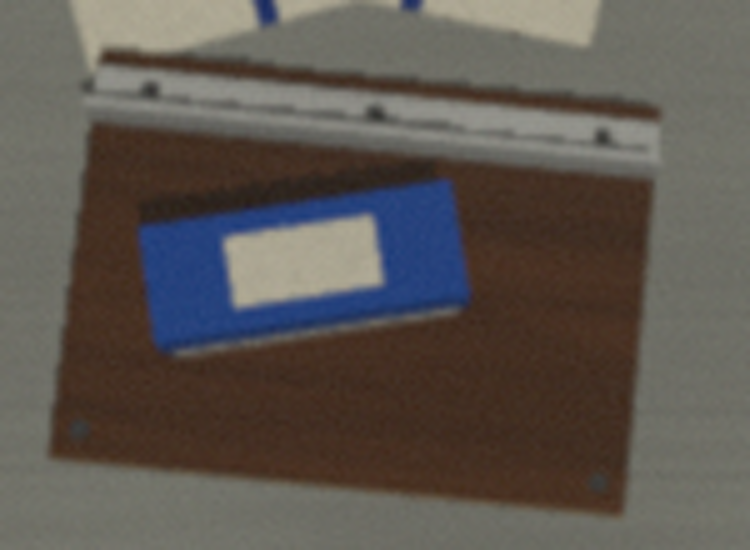

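View pics/scenec.png

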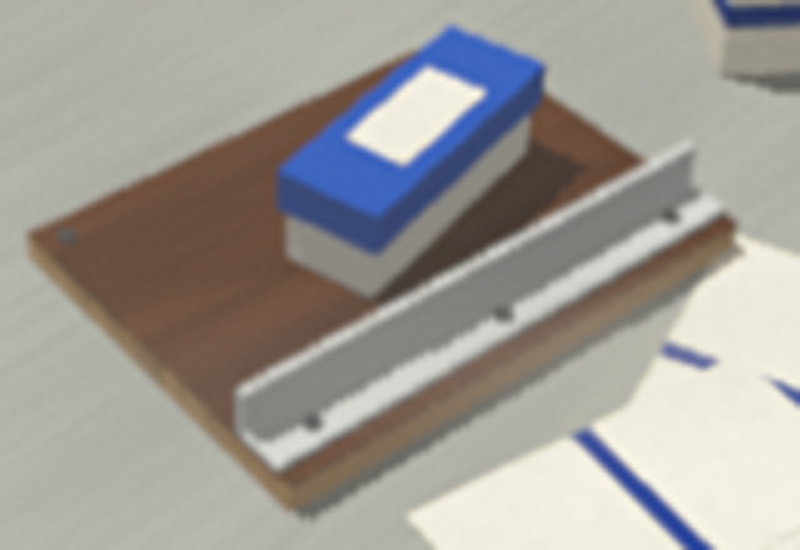

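The crops show the lid's top-face corners. In the top crop they are near (138,225), (450,180), (467,293) and (156,341). In the scene crop the same corners are (545,68), (377,215), (280,172) and (452,27). The fence foot runs (93,125)–(652,178) in the top crop. I'll triangulate these and fit poses.

```bash
cat > h.py <<'E'
import cv2,numpy as np
def und(c,px,par):
    px=np.array(px,float).reshape(-1,1,2)
    return cv2.undistortPoints(px,par["intrinsics"],np.array(par["dist"],float))[:,0]
def proj(P,par):
    M=np.linalg.inv(par["world_from_camera"]);r,_=cv2.Rodrigues(M[:3,:3])
    return cv2.projectPoints(np.array(P,float),r,M[:3,3],par["intrinsics"],np.array(par["dist"],float))[0][:,0]
def tri(obs): # list of (px Nx2, params)
    n=len(obs[0][0]);out=[]
    U=[(und(0,p,q),np.linalg.inv(q["world_from_camera"])) for p,q in obs]
    for i in range(n):
        A=[];
        for u,M in U: A+=[u[i,0]*M[2]-M[0],u[i,1]*M[2]-M[1]]
        v=np.linalg.svd(np.array(A))[2][-1];out.append(v[:3]/v[3])
    return np.array(out)
def onplane(px,par,z):
    T=par["world_from_camera"];u=und(0,px,par);d=np.c_[u,np.ones(len(u))]@T[:3,:3].T
    return T[:3,3]+d*((z-T[2,3])/d[:,2])[:,None]
def crop(p,x0,y0,s): return (np.array(p,float)+.5)/s-.5+[x0,y0]
E
python3 - <<'E'
from plant import bot
from h import *
from scipy.optimize import least_squares
T,S=bot.camera_params("top"),bot.camera_params("scene")
t=lambda p:crop(p,232,112,5); s=lambda p:crop(p,282,190,5)
lt=t([(138,225),(450,180),(467,293),(156,341)]); ls=s([(545,68),(377,215),(280,172),(452,27)])
L=tri([(lt,T),(ls,S)]);print(np.round(L,4), "ctr",L.mean(0))
print("sides",[round(float(np.linalg.norm(L[i]-L[(i+1)%4])),4) for i in range(4)])
print("deck/fencecorner tri",tri([(t([(622,515),(655,160),(85,105)]),T),(s([(30,237),(240,390),(693,143)]),S)]).round(4))
R=lambda a:np.array([[np.cos(a),-np.sin(a)],[np.sin(a),np.cos(a)]])
def body(q,xy,z): return np.c_[q[:2]+np.array(xy)@R(q[2]).T,np.array(z)*np.ones(len(xy))]
def fl(q):
    P=body(q,[(.03,.079),(.03,-.079),(-.03,-.079),(-.03,.079)],q[3]);return np.r_[(proj(P,T)-lt).ravel(),(proj(P,S)-ls).ravel()]
r=least_squares(fl,[.68,.08,.1,.076]);print("lid",r.x.round(4),r.fun.round(1))
xy=[(-.11,.15),(-.11,-.15),(.07,-.15),(.07,.15)]
def fd(q):
    P=body(q,xy+[(.07,-.15),(.07,.15)],[.018]*4+[.048]*2)
    return np.r_[(proj(P,T)-t([(50,458),(622,515),(652,178),(93,125),(655,160),(85,105)])).ravel(),
     (proj(P[[1,4,5]],S)-s([(30,237),(240,390),(693,143)])).ravel()]
r=least_squares(fd,[.68,.08,-.1]);print("deck",r.x.round(4),r.fun.round(1))
print("jar,carton,gall",onplane([(468,172),(180,158),(210,280)],T,.05).round(3))
E
```

```text
[[ 0.6381  0.1634  0.0726]
 [ 0.6631  0.0082  0.0754]
 [ 0.6057 -0.0009  0.0728]
 [ 0.5795  0.1533  0.0736]] ctr [0.62159366 0.08099408 0.07360868]
sides [0.1572, 0.0582, 0.1564, 0.0594]
deck/fencecorner tri [[ 0.5025 -0.0829  0.0125]
 [ 0.6832 -0.0988  0.0453]
 [ 0.7105  0.1982  0.0445]]
lid [0.6216 0.0811 0.1647 0.0736] [ 0.2  0.3  0.3 -0.   0.6  0.4 -0.1  0.4  0.8 -0.5  0.5  0.8 -0.1 -0.3
  0.3 -0.2]
deck [ 0.6264  0.0553 -0.0877] [-0.3 -0.3  0.9 -0.6  0.5 -0.3 -0.5 -0.7  1.1  0.1 -0.6 -0.2 -0.2 -1.1
  0.1 -0.7 -0.4 -1.3]
jar,carton,gall [[ 0.611 -0.37   0.05 ]
 [ 0.639  0.369  0.05 ]
 [ 0.333  0.279  0.05 ]]
```

The triangulated lid measures 157×59 mm with its top at z≈0.074 (0.076 expected), and the deck fits to within about 1 px. Both are consistent with the given sizes. I'll check IK for the whole plan, then grasp the lid.

Run:
```python
from plant import bot
import numpy as np
pi=np.pi
def t(n,p,o):
    q=bot.ik(p,o);print(n,None if q is None else np.round(q,2))
a=.1647;d=-.0877
for k in (pi/2,-pi/2):
    t("grasp",[.6216,.0811,.040],[pi,0,a+k]);t("hover",[.6216,.0811,.2],[pi,0,a+k]);
    t("place",[.475,-.35,.02],[pi,0,k]);t("placeh",[.475,-.35,.15],[pi,0,k]);
# push: tool y along deck y -> yaw=d or d+pi ; vertical
for y in (d,d+pi):
    t("vert",[.64,.07,.04],[pi,0,y])
    for tilt in (.6,.7,.8): 
        from scipy.spatial.transform import Rotation as R
        z=np.array([np.sin(tilt)*np.cos(d),np.sin(tilt)*np.sin(d),-np.cos(tilt)])
        yv=np.array([-np.sin(d),np.cos(d),0])*(1 if y!=d else -1)
        M=np.c_[np.cross(yv,z),yv,z]; o=R.from_matrix(M).as_euler("xyz"); t(f"tilt{tilt} {o.round(3)}",[.64,.07,.073],o)
```

```text
grasp [-0.37  0.74  0.27  1.77 -0.29  0.67  0.23]
hover [-0.44  0.56  0.39  1.62 -0.24  1.01  0.19]
place [ 0.38  0.73  0.27  1.88 -0.34  0.57  0.88]
placeh [ 0.09  0.66  0.79  1.79 -0.57  0.93  1.12]
grasp [ 0.09  0.75 -0.49  1.75  0.49  0.76  2.66]
hover [-0.83  0.93  1.36  1.64 -0.93  1.36 -2.31]
place [ 0.05  0.93  0.91  1.9  -0.99  0.85 -1.65]
placeh [-0.1   0.96  1.36  1.8  -1.    1.27 -1.6 ]
vert [-0.54  0.84  0.64  1.73 -0.67  0.8  -1.24]
tilt0.6 [ 3.142 -0.6   -0.088] [-0.17  0.61 -0.2   2.25  2.27  0.43  2.11]
tilt0.7 [ 3.142 -0.7   -0.088] [ 0.1   0.71 -0.63  2.32  2.2   0.8   2.22]
tilt0.8 [ 3.142 -0.8   -0.088] [ 0.2   0.83 -0.86  2.39  2.24  1.11  2.22]
vert [-0.18  0.73 -0.01  1.72  0.01  0.69  1.29]
tilt0.6 [3.142 0.6   3.054] [ 0.46  0.96 -1.29  2.23  1.85  1.17 -0.4 ]
tilt0.7 [3.142 0.7   3.054] [ 0.44  1.   -1.3   2.31  1.99  1.28 -0.53]
tilt0.8 [3.142 0.8   3.054] [ 0.4   1.06 -1.3   2.38  2.12  1.43 -0.64]
```

Run:
```python
from plant import bot
import numpy as np,cv2
pi=np.pi;a=.1647;o=[pi,0,a+pi/2]
bot.movep([.6216,.0811,.15],o);print(bot.read_time(),bot.read_force())
cv2.imwrite("pics/w1.png",bot.camera("wrist")[:,:,::-1]); np.save("w1.npy",bot.camera_params("wrist")["world_from_camera"])
bot.move_straight([.6216,.0811,.040],max_speed=.08);print(bot.read_time(),bot.read_force(),bot.read_ee_pos())
bot.close();print(bot.read_gripper_width(),bot.read_finger_force(),bot.read_force(),bot.read_time())
```

```text
2.3333 [ 0.64540345 -0.39194333  0.13365428]
3.9083 [-0.38914184  0.53128965  0.58272999] [0.62193534 0.0811135  0.04053674]
0.05934111647809095 64.95316922664642 [-0.22756002 -0.6240929   4.38286612] 4.275
```

View pics/w1.png

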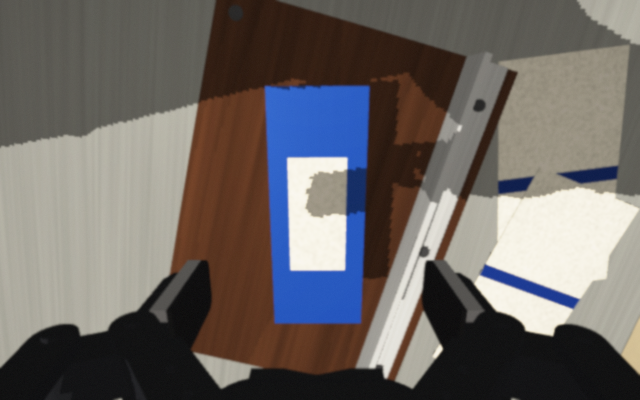

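The wrist view shows the lid at (318,205), square between the open fingers. The grip width of 59 mm matches the lid. I'll lift, look from the top camera, and place it.

Run:
```python
from plant import bot
import numpy as np,cv2
p=bot.read_ee_pos()
bot.move_straight([.6216,.0811,.085],max_speed=.04);print(bot.read_force())
bot.move_straight([.6216,.0811,.16],max_speed=.15);print(bot.read_force(),bot.read_gripper_width(),bot.read_time())
bot.movep([.475,-.35,.15],[np.pi,0,np.pi/2]);print(bot.read_time(),bot.read_gripper_width())
a=cv2.vconcat([bot.camera(n)[:,:,::-1][100:300,140:520] for n in("top","scene")]);cv2.imwrite("pics/lift.png",cv2.resize(a,None,fx=1.5,fy=1.5,interpolation=cv2.INTER_CUBIC))
cv2.imwrite("pics/top1.png",bot.camera("top")[:,:,::-1]);cv2.imwrite("pics/scene1.png",bot.camera("scene")[:,:,::-1])
```

```text
[ 0.20956557 -0.23338122 -0.78591469]
[-1.00104394 -0.2819889  -2.03413397] 0.05922369285443759 6.2
7.8667 0.059657774448523104
```

View pics/lift.png

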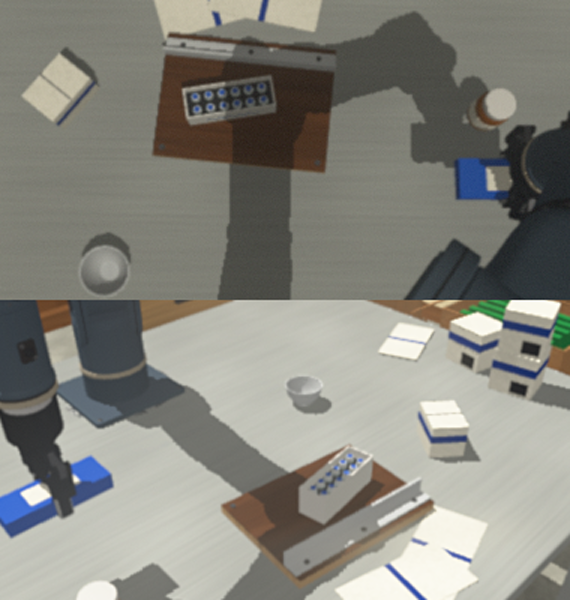

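The lid is level in the grip, and the open box still stands on the deck with its caps visible. I'll lower the lid with contact detection and release.

Run:
```python
from plant import bot
import numpy as np
bot.move_straight([.475,-.35,.02],max_speed=.12)
f0=bot.read_force();z=.02
while z>-.012:
    z-=.001;bot.move_straight([.475,-.35,z],max_speed=.03)
    f=bot.read_force()-f0
    if f[2]>3: break
print(z,bot.read_ee_pos(),f,bot.read_time())
bot.open();print(bot.read_gripper_width(),bot.read_time())
bot.move_straight([.475,-.35,.13],max_speed=.15)
print(bot.read_time())
```

```text
-0.0050000000000000105 [ 0.47509926 -0.35009613 -0.00466448] [-1.56791316  1.51973115  5.80391598] 15.55
0.08505907288023688 15.9333
16.9833
```

```bash
cat >> h.py <<'E'
D=(.6264,.0553,-.0877)
def dw(x,y,z):
    c,s=np.cos(D[2]),np.sin(D[2]);return [D[0]+c*x-s*y,D[1]+s*x+c*y,z]
E
python3 - <<'E'
from plant import bot
from h import *
y=.0253
o=[np.pi,0,D[2]+np.pi]
bot.movep(dw(-.095,y,.12),o);print(bot.read_time(),bot.read_joint_pos().round(2))
bot.move_straight(dw(-.095,y,.018),max_speed=.1)
f0=bot.read_force();print(bot.read_time(),f0)
bot.move_straight(dw(-.01,y,.018),max_speed=.05);print("slid",bot.read_force()-f0,bot.read_time())
x=-.01
while x<.014:
    x+=.001;bot.move_straight(dw(x,y,.018),max_speed=.03)
    f=bot.read_force()-f0;print(round(x,4),f.round(1))
    if np.hypot(f[0],f[1])>9: break
print(bot.read_ee_pos(),bot.read_time())
cv2.imwrite("pics/top2.png",bot.camera("top")[:,:,::-1]);cv2.imwrite("pics/scene2.png",bot.camera("scene")[:,:,::-1])
a=cv2.resize(cv2.imread("pics/scene2.png")[180:310,270:450],None,fx=4.4,fy=4.4,interpolation=cv2.INTER_CUBIC);cv2.imwrite("pics/s2c.png",a)
E
```

```text
18.6083 [-0.26  0.51  0.02  1.93 -0.01  0.7   1.25]
19.775 [-0.16307416 -0.22334731  0.05143008]
slid [-1.01150803 -0.25882959 -1.20846646] 21.625
-0.009 [-1.  -0.2 -1. ]
-0.008 [-0.5  1.4 -0.5]
-0.007 [-0.4  0.2 -0.5]
-0.006 [-0.9  0.5  0.2]
-0.005 [0.5 0.4 0.2]
-0.004 [-0.4  0.6 -1. ]
-0.003 [-0.3 -0.1 -0.5]
-0.002 [-1.4  0.3 -0.3]
-0.001 [-0.1  0.7 -0.9]
0.0 [-1.4  0.4 -0.4]
0.001 [-1.1  0.5  0. ]
0.002 [-0.   0.8  0.2]
0.003 [0.1 0.1 0.3]
0.004 [-1.1  1.1 -1.1]
0.005 [0.4 0.3 0.2]
0.006 [-0.4 -0.3 -0.2]
0.007 [-1.9  0.4  0.7]
0.008 [-4.8  1.6  3. ]
0.009 [-8.   2.3  4.4]
0.01 [-11.7   2.6   7.2]
[0.63550238 0.08025072 0.01760973] 26.625
```

View pics/s2c.png

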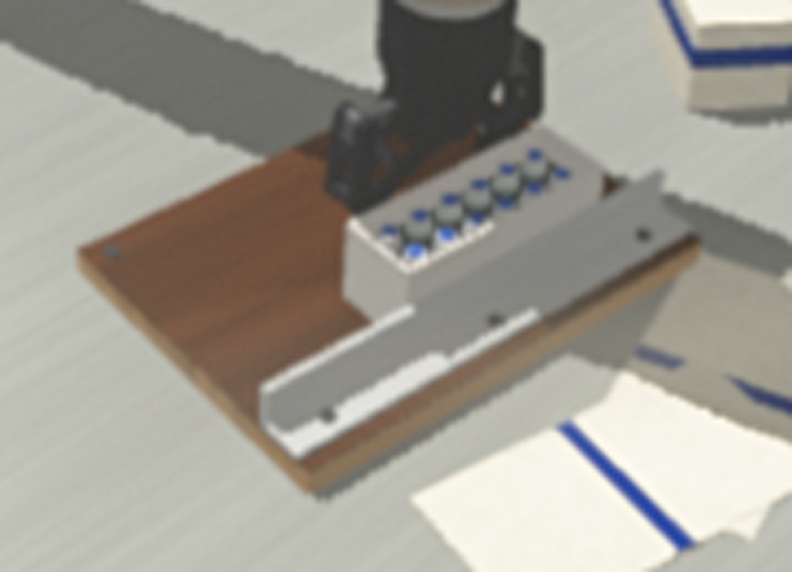

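The box sits flush on the fence, with contact at local x≈0.0075 as predicted. Its −y rim corners are at crop (352,218) and (408,270). I'll back off, shut the fingers, and check the tilted-push IK and the box's y.

Run:
```python
from plant import bot
from h import *
S=bot.camera_params("scene")
P=onplane(crop([(352,218),(408,270),(603,182),(538,128)],270,180,4.4),S,.073)
c,s=np.cos(D[2]),np.sin(D[2]);d=P[:,:2]-D[:2];print("rim local",np.c_[c*d[:,0]+s*d[:,1],-s*d[:,0]+c*d[:,1]].round(4))
y=.0253
bot.move_straight(dw(-.045,y,.018),max_speed=.1);bot.move_straight(dw(-.06,y,.13),max_speed=.15);bot.close()
print(bot.read_time(),bot.read_joint_pos().round(2))
for t in (.6,.7,.8):
  for o in ([np.pi,t,D[2]+np.pi],[np.pi,-t,D[2]]):
    for off in (.05,-.003):
      q=bot.ik(dw(.018-off*np.sin(t),y,.073+off*np.cos(t)),o);print(t,off,None if q is None else np.round(q,2))
cv2.imwrite("pics/top3.png",cv2.resize(bot.camera("top")[100:260,220:500,::-1],None,fx=2.85,fy=2.85,interpolation=cv2.INTER_CUBIC))
```

```text
rim local [[ 0.0176 -0.048 ]
 [ 0.069  -0.0523]
 [ 0.0805  0.085 ]
 [ 0.0214  0.0921]]
29.0917 [-0.24  0.54  0.02  1.83 -0.01  0.77  1.26]
0.6 0.05 [ 0.45  0.84 -1.29  2.25  1.75  1.09 -0.41]
0.6 -0.003 [ 0.45  0.98 -1.3   2.21  1.85  1.18 -0.39]
0.6 0.05 [-0.21  0.51 -0.18  2.27  2.09  0.38  2.25]
0.6 -0.003 [-0.22  0.62 -0.14  2.23  2.28  0.41  2.08]
0.7 0.05 [ 0.41  0.87 -1.29  2.34  1.9   1.21 -0.58]
0.7 -0.003 [ 0.42  1.02 -1.3   2.29  1.99  1.29 -0.52]
0.7 0.05 [-0.31  0.54 -0.1   2.37  2.42  0.53  1.87]
0.7 -0.003 [-0.27  0.65 -0.1   2.31  2.51  0.57  1.81]
0.8 0.05 [ 0.36  0.93 -1.3   2.43  2.03  1.38 -0.72]
0.8 -0.003 [ 0.39  1.07 -1.3   2.36  2.12  1.44 -0.62]
0.8 0.05 [-0.36  0.6  -0.08  2.46  2.55  0.75  1.69]
0.8 -0.003 [-0.36  0.71 -0.01  2.39  2.66  0.76  1.61]
```

View pics/top3.png

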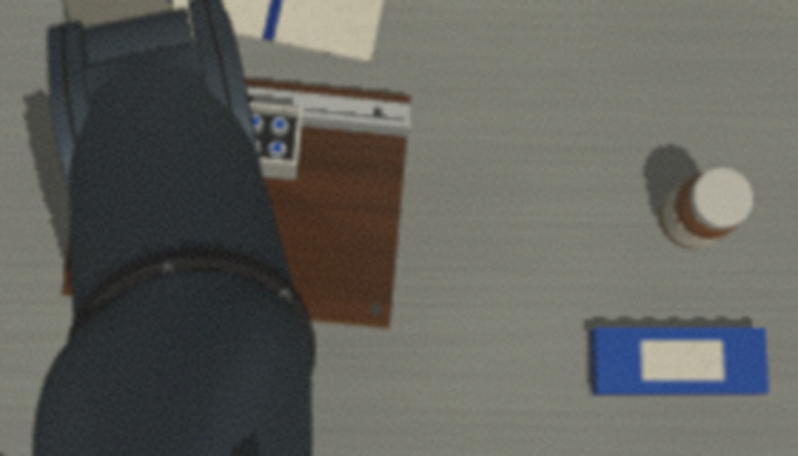

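The lid lies flat and right way up on the bench, at crop (680,360), clear of the board and the jar. The box rim shows at crop (250–300, 105–178), close to the fence. Box y is about 0.022 m locally. Next I'll tilt the tool along a Cartesian path and approach the near rim.

Run:
```python
from plant import bot
from h import *
y=.022;t=.7
ok=False
for off in (.10,.13,.07,.16):
  p=dw(.018-off*np.sin(t),y,.073+off*np.cos(t))
  try: bot.move_straight(p,[np.pi,t,D[2]+np.pi],max_speed=.04);ok=True;print("straight",off);break
  except bot.PlanningError as e: print(off,e)
print(ok,bot.read_time(),bot.read_ee_pos(),bot.read_joint_pos().round(2),bot.read_force())
```

```text
0.1 the arm cannot follow that straight line within its joint ranges
0.13 the arm cannot follow that straight line within its joint ranges
0.07 the arm cannot follow that straight line within its joint ranges
0.16 the arm cannot follow that straight line within its joint ranges
False 29.1417 [0.56885434 0.08579641 0.13001813] [-0.24  0.54  0.02  1.83 -0.01  0.77  1.26] [-0.06906438  1.3372196   0.27831314]
```

Run:
```python
from plant import bot
from h import *
y=.022;t=.7
bot.move_straight(dw(-.06,y,.26),max_speed=.2)
o=[np.pi,-t,D[2]]
for off in (.2,.17,.14,.11,.08):
  q=bot.ik(dw(.018-off*np.sin(t),y,.073+off*np.cos(t)),o)
  print(off,None if q is None else np.round(q,2))
  if q is not None and q[2]>-.6: break
bot.goto_joints(q)
print(bot.read_time(),bot.read_ee_pos(),bot.read_tool_rot(),bot.read_force())
try:
  bot.move_straight(dw(.018-.015*np.sin(t),y,.073+.015*np.cos(t)),max_speed=.1)
except bot.PlanningError as e: print(e)
print(bot.read_time(),bot.read_ee_pos(),bot.read_force(),bot.read_joint_pos().round(2))
cv2.imwrite("pics/s4.png",cv2.resize(bot.camera("scene")[150:310,270:450,::-1],None,fx=3.7,fy=3.7,interpolation=cv2.INTER_CUBIC))
```

```text
0.2 [-0.3   0.19 -0.25  2.44  1.76  0.44  2.45]
31.5 [0.5183742  0.08672711 0.22591697] [-3.14054702 -0.6999931  -0.0905489 ] [-0.52691458  0.36903577  0.5547037 ]
33.5 [0.63655282 0.0766139  0.08490705] [ 0.76461097  0.37715587 -0.34000751] [-0.1   0.63 -0.36  2.33  2.31  0.66  2.04]
```

View pics/s4.png

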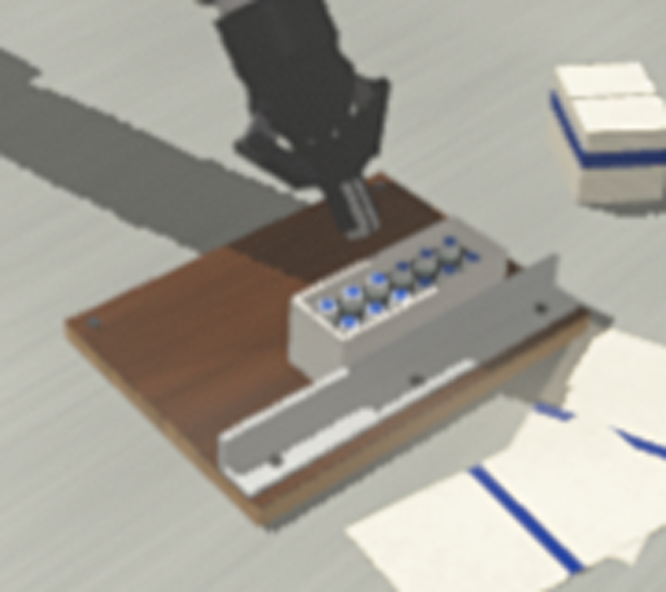

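The shut fingertips, at crop (358,232), stand just behind the middle of the near rim, tilted towards the fence. I'll push along the tool axis in small steps.

Run:
```python
from plant import bot
from h import *
y=.022;t=.7
def rd(n=6):
    v=[]
    for _ in range(n): bot.sleep(.02);v.append(bot.read_force())
    return np.mean(v,0)
def go(off): bot.move_straight(dw(.018-off*np.sin(t),y,.073+off*np.cos(t)),max_speed=.02)
f0=rd(10);off=.015;ax=np.array([np.sin(t)*np.cos(D[2]),np.sin(t)*np.sin(D[2]),-np.cos(t)])
go(.005);off=.005
while off>-.010:
    f=-(rd(4)-f0);F=np.linalg.norm(f)
    if F>2: print(round(off,4),f.round(1),round(F,1))
    if f@ax>14: break
    off-=.0003 if F>9 else .0007; go(off)
bot.sleep(.4);f=-(rd(20)-f0);print("hold",f.round(2),np.linalg.norm(f),bot.read_ee_pos(),bot.read_time(),off,f0.round(2))
a=[bot.camera("scene")[150:310,270:450,::-1],bot.camera("top")[110:270,220:400,::-1]]
cv2.imwrite("pics/end.png",cv2.resize(cv2.hconcat(a),None,fx=2.2,fy=2.2,interpolation=cv2.INTER_CUBIC))
```

```text
-0.0013 [ 2.9 -0.1 -3.5] 4.5
-0.002 [  7.6  -0.2 -10.5] 12.9
-0.0023 [  9.9   0.2 -12.7] 16.2
hold [  9.69  -0.28 -12.63] 15.924385715361455 [0.64726248 0.07563049 0.07182203] 38.65 -0.0023000000000000004 [ 0.04 -0.21 -0.12]
```

View pics/end.png

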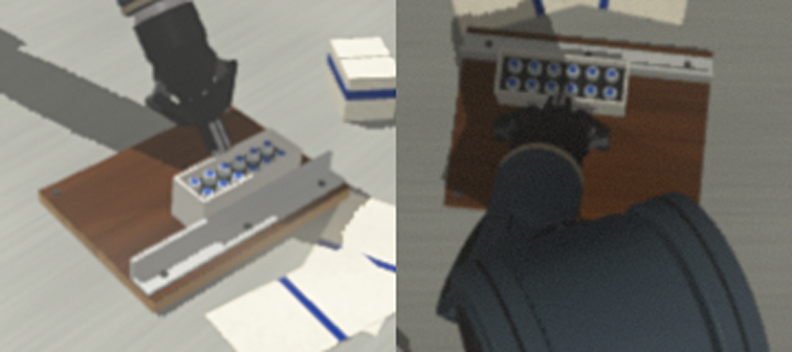

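Both views show the box parallel to the fence and touching it. The fingertips are on the near rim's middle, clear of the vials, and the push holds steady at 15.9 N (9.7 N back, 12.6 N down). I'm handing in the job.

```bash
python3 -c "
from plant import bot
print(bot.read_force(),bot.close_job())"
```

```text
the job is handed in; nothing more can be done
[-8.96488494 -0.48794168 12.59085245] None
```

The job is handed in: the lid lies flat and right way up on the bench clear of the board, and the open box is flush against the fence, held by a steady diagonal push of about 16 N on its near rim, with the vials and other stock untouched.

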